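Turn the drop-lock counter sign to its other face

TASK

The swivel sign on the counter has its bar face towards the robot: turn it half round by the knob on top, either way, so that the ring face looks where the bar face did, and leave it dropped fully home in its slot. The knob must be lifted to turn, and the guard pins leave room for only a quarter turn a grasp, so halfway let the sign drop home into the crosswise slot, let go of it, and take the knob again by its other pair of arms. Leave the other things on the counter where they are.

Things in the scene. Friction and masses are not known exactly. Their poses are not given: they have to be found in the camera images.
- sign_stand: Fixed stand of a swivel sign, screwed to the counter: dark wooden plinth 140 x 212 x 12 mm, two uprights 97 mm either side of the middle, a wooden bridge across their tops. Origin: centre of the plinth's underside, on the sign's turning axis. x points to the stand's back (away from the robot; start yaw within 0.4 rad), y along the bridge, z up.
- bridge_mid (a point): Middle of the bridge's top, on the turning axis, 162 mm up; bridge 20 mm wide. On it two upright brass guard pins, 10 mm thick, 32 mm either side of the axis along y, reach 220 mm, 14 mm over the knob. Fingers on the knob can swing only about 50 degrees either side of the stand's x axis (line on which they close): make each quarter turn from 45 degrees one side to 45 the other.
- slot_mid (a point): On the plinth's top, on the turning axis, 12 mm above the counter: middle of a cross-shaped slot, 12 mm wide, along the stand's x and y, between four brass corner blocks 10 mm high. A tongue under the panel, 8 mm thick and 62 mm long, drops into it.
- knob (a point): Centre of the dark steel knob on the turning axis, 193 mm up when the sign is home; moves with the sign. An equal-armed cross, 40 mm over opposite arm ends, arms 22 mm wide, 26 mm high, arm ends flat and upright. Arms point 45, 135, 225, 315 degrees from the sign's x axis: at 45 degrees to the bridge whenever the sign is home. Take it from above by two opposite arm ends.
- bar_face (a point): Middle of the sign panel's face that carries a raised horizontal dark steel bar 92 x 18 mm, 80 mm above the counter when home; faces the robot at the start. The panel is pale wood, 150 wide x 98 high x 9 mm thick, and hangs under the bridge.
- ring_face (a point): Middle of the sign panel's other face, which carries a raised dark steel ring 66 mm across; faces away from the robot at the start.
- sign_turn (a joint): Turn of the sign about the vertical axis, rad: about 0 at the start (bar face to the stand's front, -x), positive anticlockwise seen from above, stops at +-3.5. The slots lie at 0, +-1.57 and +-3.14 with about 0.06 rad of play either side; light friction, no spring.
- sign_lift (a joint): Height of the sign above home, m: 0 home, 0.016 upper stop. The tongue locks the turn until lifted 9 mm; lift 12 to 13 mm to turn freely. Off a slot the sign rests on the blocks at about 0.009. It weighs 0.2 to 0.35 kg and drops by its own weight when let go over a slot.
- stapler: Green desk stapler 33 x 132 x 34 mm lying loose to the right of the stand; bystander. Origin: centre of its underside.
- brass_cup: Brass cup with pencils, 58 mm wide, 189 mm high with its pencils, loose to the left of the stand; bystander. Origin: centre of its underside.
- leather_case: Dark rolled leather pencil case 42 x 189 x 38 mm, loose at the left; bystander. Origin: centre of its underside.

How it is judged:
On the way:
1. the sign stands crosswise (a quarter turn either way), dropped home in the crosswise slot and let go ((value of joint sign_turn between 1.42 and 1.72 rad or value of joint sign_turn between -1.72 and -1.42 rad) and value of joint sign_lift below 0.003 m and contact force between the fingers and sign_stand below 0.2 N), for 0.1 s.
At the end, for the whole second after the job is handed in: The sign has turned half round (within 0.15 rad of pi either way) so that its ring face looks to the stand's front, is dropped home (within 3 mm), at rest and let go ((value of joint sign_turn between 2.99 and 3.29 rad or value of joint sign_turn between -3.29 and -2.99 rad) and value of joint sign_lift below 0.003 m and x of ring_face in the frame of sign_stand below -0.005 m and angular speed of sign_turn below 0.1 rad/s); the robot touches nothing.
It fails at once if the leather case, the stapler or the brass cup is shifted by more than 30 mm, or the cup is tipped over (distance of any of leather_case, stapler, brass_cup from where it was at the start of the episode above 0.03 m or angle between brass_cup's own z axis and vertical above 0.5 rad).
It also fails if it takes over 58 s, if anything falls off the work surface, if the arm or the gripper's body presses on something with over 40 N, if the wrist force passes 120 N, or if a joint passes its speed limit or range.

ROBOT

A 7-joint arm with a two-finger parallel gripper is mounted at the origin on a cart in front of the work surface, level with it; the furniture and walls round the work are solid. World frame = base frame: x ahead of the robot, y to its left, z up, the work surface at z = 0. Lengths are in m, angles in rad, forces in N, time in s.
With the tool pointing down it reaches from about 0.425 to 0.825 m from the base axis. Payload 3.6 kg.
Tool frame: the origin (TCP) lies midway between the tips of the shut fingers; the grasp point (between the pads) lies 19 mm behind it; z points along the fingers, x is the direction in which the jaws open and shut, and the axes are right-handed (so a half turn about z gives the same grasp; the last joint's range is limited). The gripper opens to 85 mm and grips with 20 to 120 N. Pads are 22 mm wide; open, the fingers measure 114 mm over their backs; the gripper's body (76 mm by 85 mm) begins 54 mm behind the grasp point. The pads swing forward as they close: fully open they stand 13 mm farther back than shut.
Start: joints at [-1.139, 0.615, -0.013, 1.423, 0.008, 1.103, -0.04], TCP at [0.288, 0.583, 0.231] pointing down, gripper open.
Joint ranges: [-3.12, 3.12], [-0.3, 2.06], [-1.34, 1.32], [0.26, 2.42], [-1.36, 4.5], [0.01, 1.98], [-2.84, 2.84]. Speed limits (rad/s): [2.79, 2.79, 3.14, 3.14, 3.14, 3.14, 3.14].

INTERFACE

Orientations are given as [roll, pitch, yaw] about the fixed x, y, z axes, in that order (R = Rz(yaw) Ry(pitch) Rx(roll)).
In Python, from cell import observe, snapshot, sign_off gives the robot as it stands. The module is installed in compiled form; this text tells all that it offers.
- The arm moves only by the tool carry_out, never from a script. Its argument "rows" is a list of rows, each an object of numbers: "tx", "ty", "tz": the shift along the tool's x, y, z in mm; "twist": the turn about the tool's z in degrees; "claw": the finger opening in mm, from 0 to 85.4. In form: [{"tx": .., "ty": .., "tz": .., "twist": .., "claw": ..}, ...]. A call has 1 to 8 rows; each row is the pose to reach, as a shift and turn from the pose measured when the call began, along the tool's axes at that moment; what a row does not reach only later rows make up. A row lasts 1/10 s, in which the tool goes at most 50 mm and 8.59 degrees, less where a joint would pass 70% of its speed; a pose out of reach is approached as far as the arm can. A call with a gripper value outside its range is refused whole. The fingers move at their own pace and stop on an object; "newtons" is the grip in N (left out, the last holds). Time passes only in rows, so rows that repeat a pose let the fingers close. It gives the time, the measured TCP pose, the force and the opening at its end, in the units of the state.
- observe(): the state, without advancing time (a new reading comes with each control period).
- snapshot(name): name is "scene" or "top"; returns a dict with "frame" (420x560x3 uint8, red, green, blue), "camera_matrix" (3x3 intrinsics, pixels), "R" (3x3) and "t" (3): a world point X has camera coordinates R X + t. Camera axes: x right, y down, z forward; pixel columns grow to the right and rows downward; lengths in m; the calibration is good to about 2 mm. A picture is of the moment at which its call begins. There is no depth.
- sign_off(): hands the job in, once; it reports no verdict.
The state is a dict: "time_s": time; "joint_positions": joint angles; "joint_velocities": joint speeds; "tau": joint torques, N m; "tcp_pos": TCP position; "tcp_rot": TCP orientation; "wrist_force": force on the tool from outside, world axes, zero at the start; "torque": the same for the moment, N m; "grip_width": finger opening in m.
Only numpy, scipy, OpenCV 4.12 (cv2) and the standard library are available. Lean on these libraries where they do the work, as an engineer would, in place of code of your own. Each camera call takes 0.05 s, during which the arm holds its last target. There are 200 camera calls.

## Working session

There is one attempt and no reset: what is moved stays moved. The work goes in short steps, Python scripts to look and compute and a tool call to move; the robot and the scene stay as the last step left them, time stands still between calls to the robot, and variables do not carry over. Pictures are saved under pics/ and viewed, about 8 in all and at most 12, crops included, and the job is handed in when it is done.

Besides the shell and the picture viewer there is one more tool, called after "Request:" in YAML: its name, and indented under it one key for each argument. carry_out: Moves the arm, as the interface text tells. Its arguments: {"type":"object","properties":{"rows":{"type":"array","items":{"type":"object","properties":{"tx":{"type":"number"},"ty":{"type":"number"},"tz":{"type":"number"},"twist":{"type":"number"},"claw":{"type":"number"}}}},"newtons":{"type":"number"}},"required":["rows"]}

```bash
mkdir -p pics
python3 - <<'E'
from cell import observe,snapshot
import cv2,numpy as np
s=observe();print({k:np.round(s[k],3).tolist() for k in s})
ims=[]
for n in("scene","top"):
    d=snapshot(n);np.savez(f"{n}0.npz",**d);ims.append(d["frame"][:,:,::-1]);print(n,d["camera_matrix"].tolist(),d["R"].round(3).tolist(),d["t"].round(3).tolist())
    cv2.imwrite(f"pics/{n}0.png",cv2.resize(d["frame"][:,:,::-1],(800,600),interpolation=cv2.INTER_CUBIC))
E
```

```text
{'time_s': 0.0, 'joint_positions': [-1.138, 0.616, -0.013, 1.425, 0.008, 1.103, -0.04], 'joint_velocities': [0.001, 0.0, 0.0, -0.0, -0.001, -0.0, 0.0], 'tau': [0.0, -46.921, 0.259, -17.103, 0.01, 0.01, -0.0], 'tcp_pos': [0.288, 0.582, 0.23], 'tcp_rot': [3.142, 0.003, 1.112], 'wrist_force': [-0.478, -0.571, 0.062], 'torque': [-0.027, 0.008, -0.023], 'grip_width': 0.085}
scene [[541.9441244962787, 0.0, 284.51588715489265], [0.0, 541.9441244962787, 208.79167018888683], [0.0, 0.0, 1.0]] [[0.985, 0.172, -0.0], [0.073, -0.421, -0.904], [-0.156, 0.891, -0.427]] [-0.529, 0.141, 1.46]
top [[461.1960206847473, 0.0, 279.69965119135935], [0.0, 461.1960206847473, 202.90846705129124], [0.0, 0.0, 1.0]] [[0.029, -1.0, -0.002], [-0.977, -0.028, -0.212], [0.212, 0.008, -0.977]] [0.087, 0.525, 1.465]
```

View pics/scene0.png

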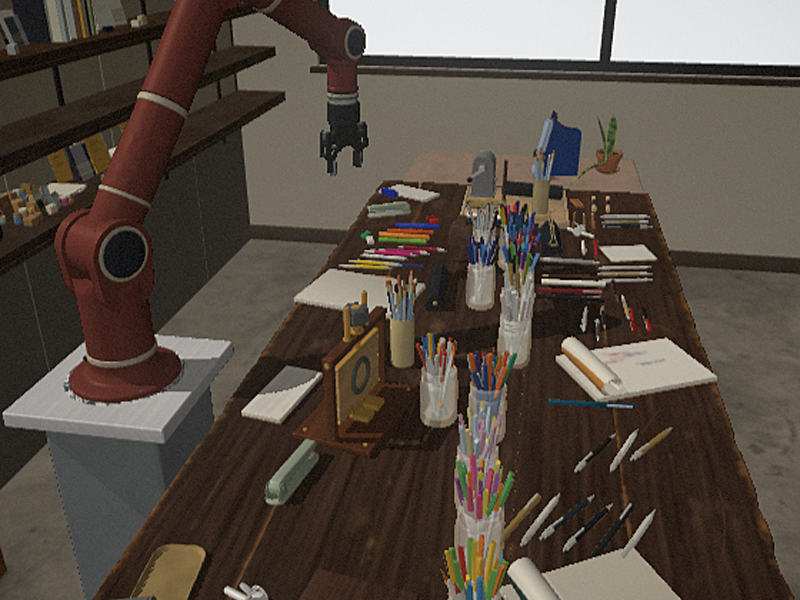

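View pics/top0.png

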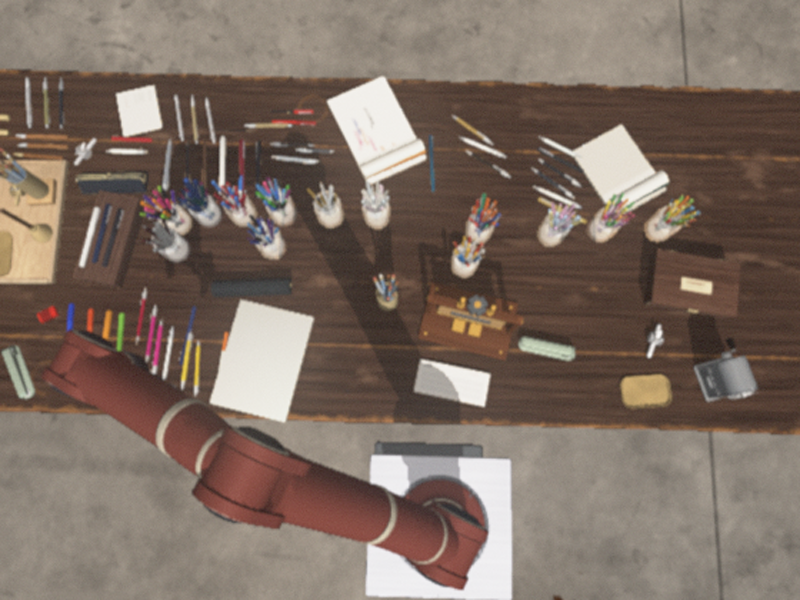

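The scene view shows the stand at about (360,380), scaled pixels. The top view shows it at about (470,318), with the cup at (386,290) and the stapler at (547,348). I'll crop closer next.

Run:
```python
import cv2,numpy as np
a=np.load("top0.npz")["frame"][185:260,280:380,::-1];b=np.load("scene0.npz")["frame"][195:325,200:300,::-1]
A=cv2.resize(a,None,fx=8,fy=8,interpolation=cv2.INTER_CUBIC)
cv2.imwrite("pics/topc.png",A)
cv2.imwrite("pics/scenec.png",cv2.resize(b,None,fx=4.6,fy=4.6,interpolation=cv2.INTER_CUBIC))
```

```text
(no output)
```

View pics/topc.png

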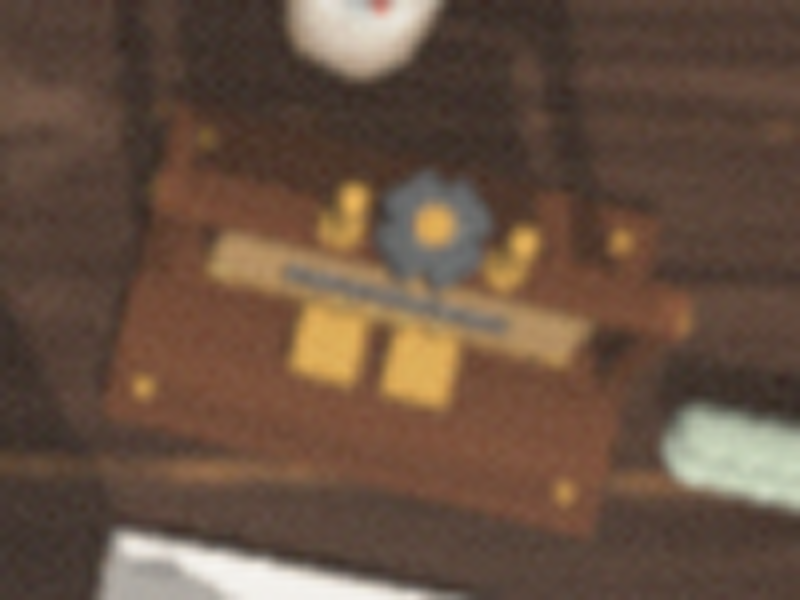

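View pics/scenec.png

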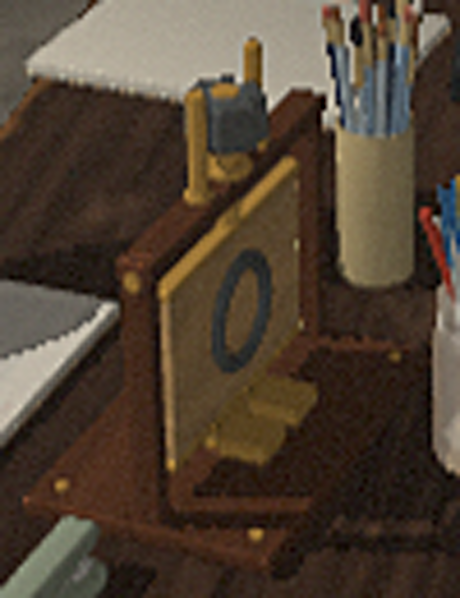

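The top crop shows the pin tops at about (355,196) and (523,240), the knob cap at (436,225), and the plinth screws at (207,137), (622,241), (565,492) and (143,387). The scene crop shows the knob between the pins, with the ring face to the back. I'll locate these points by casting rays.

```bash
cat > h.py <<'E'
import numpy as np,cv2
def ray(d,px,z):
    R,t=d["R"],d["t"];c=-R.T@t
    v=R.T@np.linalg.inv(d["camera_matrix"])@np.array([*px,1.]);return c+v*(z-c[2])/v[2]
E
python3 - <<'E'
from h import *
d=np.load("top0.npz");im=d["frame"]
hsv=cv2.cvtColor(im,cv2.COLOR_RGB2HSV)
# refine by brass-mask centroid in small windows
m=(hsv[...,2]>150)&(hsv[...,1]>90)
def P(c,z):
    u,v=np.array(c)/8-.44+[280,185];
    ui,vi=int(round(u)),int(round(v));w=m[vi-2:vi+3,ui-2:ui+3];y,x=np.nonzero(w)
    q=(x.mean()+ui-2,y.mean()+vi-2) if len(x)>3 else None
    return ray(d,(u,v),z), None if q is None else ray(d,q,z).round(4)
pts={}
for n,c,z in[("pinL",(355,196),.22),("pinR",(523,240),.22),("knob",(436,225),.208),("s1",(207,137),.012),("s2",(622,241),.012),("s3",(565,492),.012),("s4",(143,387),.012)]:
    a,b=P(c,z);pts[n]=a;print(n,a.round(4),b)
y=lambda a,b:np.arctan2(*(lambda v:(-v[0],v[1]))(pts[a]-pts[b]))
print("pinmid",(pts["pinL"]+pts["pinR"])/2,"screwmid",np.mean([pts[f"s{i}"] for i in(1,2,3,4)],0),"pind",np.linalg.norm(pts["pinL"]-pts["pinR"]))
print("yaws deg",[np.degrees(y(*p)) for p in(("pinL","pinR"),("s1","s2"),("s4","s3"))])
# scene view check
s=np.load("scene0.npz")
for n,c,z in[("pinR",(194,93),.22),("pinL",(253,42),.22),("s3?",(62,485),.012),("s2?",(256,534),.012),("s1",(394,356),.012)]:
    print(n,ray(s,np.array(c)/4.6-.4+[200,195],z).round(4))
E
```

```text
pinL [ 0.4717 -0.0291  0.22  ] [ 0.47   -0.0291  0.22  ]
pinR [ 0.4571 -0.0905  0.22  ] [ 0.4543 -0.0907  0.22  ]
knob [ 0.4642 -0.0601  0.208 ] [ 0.4635 -0.0597  0.208 ]
s1 [0.5383 0.0152 0.012 ] None
s2 [ 0.4984 -0.1607  0.012 ] [ 0.4991 -0.1613  0.012 ]
s3 [ 0.3914 -0.1363  0.012 ] [ 0.3916 -0.1365  0.012 ]
s4 [0.4304 0.0402 0.012 ] [0.4302 0.0399 0.012 ]
pinmid [ 0.46444046 -0.05983837  0.22      ] screwmid [ 0.46461694 -0.06038868  0.012     ] pind 0.06312316930865376
yaws deg [np.float64(-13.389985661034316), np.float64(-12.783871389899646), np.float64(-12.464457392083293)]
pinR [ 0.4559 -0.0914  0.22  ]
pinL [ 0.4711 -0.0286  0.22  ]
s3? [ 0.3899 -0.1338  0.012 ]
s2? [ 0.4968 -0.1578  0.012 ]
s1 [0.5359 0.0174 0.012 ]
```

Request:
carry_out:
  rows:
    - {"tz": -50, "claw": 85}
    - {"tz": -80, "claw": 85}
    - {"tx": -35, "ty": 31, "tz": -80, "twist": 4, "claw": 85}
    - {"tx": -70, "ty": 62, "tz": -80, "twist": 8, "claw": 85}
    - {"tx": -105, "ty": 94, "tz": -80, "twist": 12, "claw": 85}
    - {"tx": -140, "ty": 125, "tz": -80, "twist": 16, "claw": 85}
    - {"tx": -175, "ty": 156, "tz": -80, "twist": 20, "claw": 85}
    - {"tx": -210, "ty": 187, "tz": -80, "twist": 24, "claw": 85}
  newtons: 60

```text
invalid input at $.rows[0]: expected keys tx, ty, tz, twist, claw
```

```bash
cat >> h.py <<'E'
from cell import observe
def plan(x,y,z,yaw):
    s=observe();p=s["tcp_pos"];R=cv2.Rodrigues(np.zeros(3))[0]
    from scipy.spatial.transform import Rotation as T
    M=T.from_euler("xyz",s["tcp_rot"]).as_matrix();d=M.T@(np.array([x,y,z])-p)*1e3
    tw=-(yaw-np.degrees(s["tcp_rot"][2]))
    print("t",round(s["time_s"],2),"pos",np.round(p,4),"rot",np.degrees(s["tcp_rot"]).round(2),"shift",d.round(1),"twist",round(tw,1),"F",np.round(s["wrist_force"],1),"w",round(s["grip_width"],4),"q7",round(s["joint_positions"][6],2))
E
python3 -c "
from h import *
plan(.4645,-.06,.29,32.3)"
```

```text
t 0.1 pos [0.2875 0.5822 0.2303] rot [1.800e+02 1.300e-01 6.372e+01] shift [-497.6  443.   -58.6] twist 31.4 F [-0.2 -0.   0.4] w 0.0852 q7 -0.04
```

All keys are needed in every row.

Request:
carry_out:
  rows:
    - {"tx": 0, "ty": 0, "tz": -40, "twist": 0, "claw": 85}
    - {"tx": 0, "ty": 0, "tz": -70, "twist": 0, "claw": 85}
    - {"tx": -35, "ty": 31, "tz": -80, "twist": 4, "claw": 85}
    - {"tx": -70, "ty": 62, "tz": -80, "twist": 8, "claw": 85}
    - {"tx": -105, "ty": 94, "tz": -80, "twist": 12, "claw": 85}
    - {"tx": -140, "ty": 125, "tz": -80, "twist": 16, "claw": 85}
    - {"tx": -175, "ty": 156, "tz": -80, "twist": 20, "claw": 85}
    - {"tx": -210, "ty": 187, "tz": -80, "twist": 24, "claw": 85}
  newtons: 60

```text
time_s: 0.9
tcp_pos: [0.3623, 0.3091, 0.3105]
tcp_rot: [3.141, 0.003, 0.69]
wrist_force: [0.2, -0.1, -0.3]
grip_width: 0.0854
```

```bash
python3 -c "
from h import *
plan(.4645,-.06,.29,32.3)"
```

```text
t 0.9 pos [0.3623 0.3091 0.3105] rot [1.7994e+02 1.5000e-01 3.9550e+01] shift [-156.2  349.6   21.3] twist 7.3 F [ 0.2 -0.1 -0.3] w 0.0854 q7 -0.02
```

Request:
carry_out:
  rows:
    - {"tx": -20, "ty": 44, "tz": 0, "twist": 1, "claw": 85}
    - {"tx": -40, "ty": 90, "tz": 0, "twist": 2, "claw": 85}
    - {"tx": -61, "ty": 136, "tz": 0, "twist": 3, "claw": 85}
    - {"tx": -82, "ty": 182, "tz": 0, "twist": 4, "claw": 85}
    - {"tx": -103, "ty": 228, "tz": 0, "twist": 5, "claw": 85}
    - {"tx": -124, "ty": 274, "tz": 0, "twist": 6, "claw": 85}
    - {"tx": -143, "ty": 320, "tz": 0, "twist": 7, "claw": 85}
    - {"tx": -156, "ty": 349.5, "tz": 10, "twist": 7.3, "claw": 85}

```text
time_s: 1.7
tcp_pos: [0.4655, -0.0637, 0.3022]
tcp_rot: [3.137, 0.001, 0.559]
wrist_force: [0.6, -0.5, 0.5]
grip_width: 0.0853
```

Request:
carry_out:
  rows:
    - {"tx": 0, "ty": 0, "tz": 0, "twist": 0, "claw": 85}

```text
time_s: 1.8
tcp_pos: [0.4648, -0.0693, 0.3011]
tcp_rot: [3.136, 0.004, 0.549]
wrist_force: [0.1, -0.0, 1.0]
grip_width: 0.0848
```

```bash
python3 -c "
from h import *
plan(.4645,-.06,.172,32.3)"
```

```text
t 1.8 pos [ 0.4648 -0.0693  0.3011] rot [179.66   0.24  31.45] shift [  5.1  -8.9 129. ] twist -0.8 F [ 0.1 -0.   1. ] w 0.0848 q7 0.78
```

Request:
carry_out:
  rows:
    - {"tx": 5, "ty": -9, "tz": 0, "twist": -0.8, "claw": 85}
    - {"tx": 5, "ty": -9, "tz": 20, "twist": -0.8, "claw": 85}
    - {"tx": 5, "ty": -9, "tz": 40, "twist": -0.8, "claw": 85}
    - {"tx": 5, "ty": -9, "tz": 55, "twist": -0.8, "claw": 85}
    - {"tx": 5, "ty": -9, "tz": 60, "twist": -0.8, "claw": 85}
    - {"tx": 5, "ty": -9, "tz": 60, "twist": -0.8, "claw": 85}

```text
time_s: 2.4
tcp_pos: [0.4639, -0.0574, 0.2406]
tcp_rot: [3.137, 0.005, 0.566]
wrist_force: [0.6, -0.7, 0.4]
grip_width: 0.0848
```

```bash
python3 -c "
from h import *
from cell import snapshot
plan(.4645,-.06,.172,32.3)
f=snapshot('scene')['frame'][175:305,190:330,::-1]
cv2.imwrite('pics/a.png',cv2.resize(f,None,fx=4.5,fy=4.5,interpolation=cv2.INTER_CUBIC))"
```

```text
t 2.4 pos [ 0.4639 -0.0574  0.2406] rot [179.76   0.3   32.44] shift [-0.5  2.2 68.6] twist 0.1 F [ 0.6 -0.7  0.4] w 0.0848 q7 0.8
```

View pics/a.png

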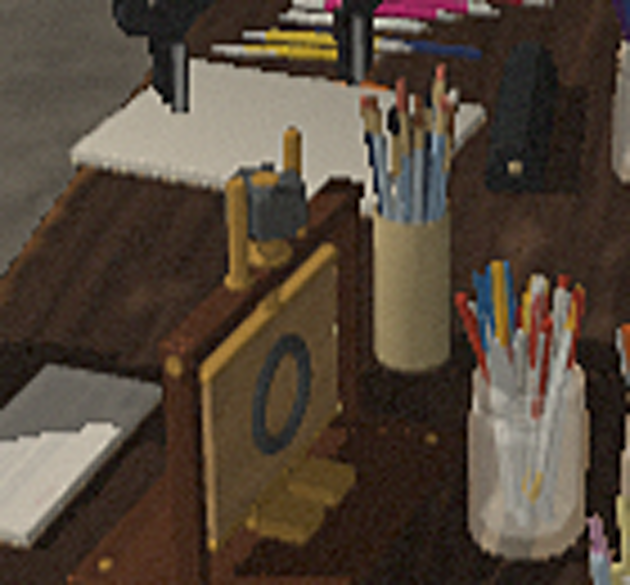

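The fingertips, at (180,108) and (358,78), straddle the knob at (275,200). I'll go down and close.

Request:
carry_out:
  rows:
    - {"tx": -0.5, "ty": 2, "tz": 15, "twist": 0, "claw": 85}
    - {"tx": -0.5, "ty": 2, "tz": 35, "twist": 0, "claw": 85}
    - {"tx": -0.5, "ty": 2, "tz": 55, "twist": 0, "claw": 85}
    - {"tx": -0.5, "ty": 2, "tz": 66, "twist": 0, "claw": 85}
    - {"tx": -0.5, "ty": 2, "tz": 68, "twist": 0, "claw": 85}
    - {"tx": -0.5, "ty": 2, "tz": 68, "twist": 0, "claw": 85}

```text
time_s: 3.05
tcp_pos: [0.4656, -0.0603, 0.1738]
tcp_rot: [3.136, 0.003, 0.566]
wrist_force: [0.8, -0.4, 0.0]
grip_width: 0.0851
```

```bash
python3 -c "
from h import *
plan(.4645,-.06,.172,32.3)"
```

```text
t 3.05 pos [ 0.4656 -0.0603  0.1738] rot [1.7966e+02 1.7000e-01 3.2410e+01] shift [-0.8 -0.9  1.8] twist 0.1 F [ 0.8 -0.4  0. ] w 0.0851 q7 0.86
```

Request:
carry_out:
  rows:
    - {"tx": -0.8, "ty": -0.9, "tz": 2, "twist": 0, "claw": 60}
    - {"tx": -0.8, "ty": -0.9, "tz": 2, "twist": 0, "claw": 45}
    - {"tx": -0.8, "ty": -0.9, "tz": 2, "twist": 0, "claw": 30}
    - {"tx": -0.8, "ty": -0.9, "tz": 2, "twist": 0, "claw": 30}
    - {"tx": -0.8, "ty": -0.9, "tz": 2, "twist": 0, "claw": 30}
    - {"tx": -0.8, "ty": -0.9, "tz": 2, "twist": 0, "claw": 30}
  newtons: 50

```text
time_s: 3.65
tcp_pos: [0.4646, -0.0603, 0.1724]
tcp_rot: [3.135, 0.003, 0.565]
wrist_force: [-2.8, -0.7, 5.7]
grip_width: 0.0391
```

```bash
python3 -c "
from h import *
plan(.4645,-.06,.172,32.3)"
```

```text
t 3.65 pos [ 0.4646 -0.0603  0.1724] rot [1.7964e+02 1.5000e-01 3.2390e+01] shift [ 0.1 -0.2  0.4] twist 0.1 F [-2.8 -0.7  5.7] w 0.0391 q7 0.86
```

Request:
carry_out:
  rows:
    - {"tx": 0, "ty": 0, "tz": -4, "twist": 0, "claw": 30}
    - {"tx": 0, "ty": 0, "tz": -8, "twist": 0, "claw": 30}
    - {"tx": 0, "ty": 0, "tz": -12.5, "twist": 0, "claw": 30}
    - {"tx": 0, "ty": 0, "tz": -12.5, "twist": 0, "claw": 30}
    - {"tx": 0, "ty": 0, "tz": -12.5, "twist": 0, "claw": 30}

```text
time_s: 4.15
tcp_pos: [0.4644, -0.0602, 0.1849]
tcp_rot: [3.135, 0.003, 0.565]
wrist_force: [-0.6, -1.1, -2.1]
grip_width: 0.039
```

```bash
python3 -c "
from h import *
from cell import snapshot
plan(.4645,-.06,.1845,-57.7)
f=snapshot('scene')['frame'][195:325,190:330,::-1]
cv2.imwrite('pics/b.png',cv2.resize(f,None,fx=4.5,fy=4.5,interpolation=cv2.INTER_CUBIC))"
```

```text
t 4.15 pos [ 0.4644 -0.0602  0.1849] rot [1.7964e+02 1.5000e-01 3.2390e+01] shift [ 0.2 -0.1  0.4] twist 90.1 F [-0.6 -1.1 -2.1] w 0.039 q7 0.85
```

View pics/b.png

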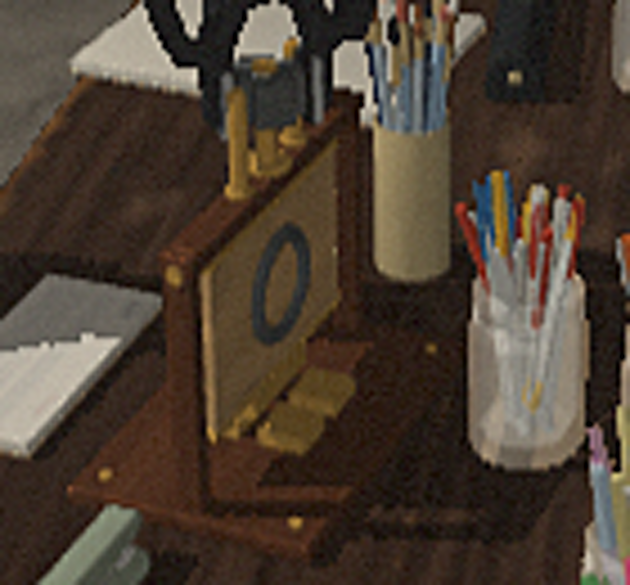

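The sign is lifted: the knob stem shows under the knob at (265,160), and the tongue shows over the blocks. Now I'll turn it clockwise.

Request:
carry_out:
  rows:
    - {"tx": 0, "ty": 0, "tz": 0, "twist": 4, "claw": 30}
    - {"tx": 0, "ty": 0, "tz": 0, "twist": 11, "claw": 30}
    - {"tx": 0, "ty": 0, "tz": 0, "twist": 18, "claw": 30}
    - {"tx": 0, "ty": 0, "tz": 0, "twist": 25, "claw": 30}
    - {"tx": 0, "ty": 0, "tz": 0, "twist": 32, "claw": 30}
    - {"tx": 0, "ty": 0, "tz": 0, "twist": 39, "claw": 30}
    - {"tx": 0, "ty": 0, "tz": 0, "twist": 44, "claw": 30}
    - {"tx": 0, "ty": 0, "tz": 0, "twist": 45, "claw": 30}

```text
time_s: 5.0
tcp_pos: [0.463, -0.0604, 0.1842]
tcp_rot: [3.134, 0.001, -0.221]
wrist_force: [-2.1, -1.3, -1.8]
grip_width: 0.0398
```

```bash
python3 -c "
from h import *
plan(.4645,-.06,.1845,-57.7)"
```

```text
t 5.0 pos [ 0.463  -0.0604  0.1842] rot [ 1.7956e+02  5.0000e-02 -1.2650e+01] shift [ 1.4 -0.7 -0.3] twist 45.0 F [-2.1 -1.3 -1.8] w 0.0398 q7 0.22
```

Request:
carry_out:
  rows:
    - {"tx": 0.5, "ty": 0, "tz": 0, "twist": 4, "claw": 30}
    - {"tx": 1, "ty": 0, "tz": 0, "twist": 11, "claw": 30}
    - {"tx": 1, "ty": 0, "tz": 0, "twist": 18, "claw": 30}
    - {"tx": 1, "ty": 0, "tz": 0, "twist": 25, "claw": 30}
    - {"tx": 1, "ty": 0, "tz": 0, "twist": 32, "claw": 30}
    - {"tx": 1, "ty": 0, "tz": 0, "twist": 39, "claw": 30}
    - {"tx": 1, "ty": 0, "tz": 0, "twist": 44, "claw": 30}
    - {"tx": 1, "ty": 0, "tz": 0, "twist": 45, "claw": 30}

```text
time_s: 5.8
tcp_pos: [0.4618, -0.0597, 0.1833]
tcp_rot: [3.132, -0.0, -1.005]
wrist_force: [-3.4, 0.3, -2.8]
grip_width: 0.0394
```

```bash
python3 -c "
from h import *
from cell import snapshot
plan(.4645,-.06,.1725,-57.7)
f=snapshot('scene')['frame'][195:325,190:330,::-1]
g=snapshot('top')['frame'][175:260,280:380,::-1]
cv2.imwrite('pics/c.png',np.hstack([cv2.resize(f,(480,446),interpolation=3),cv2.resize(g,None,fx=3.2,fy=446/85,interpolation=2)]))"
```

```text
t 5.8 pos [ 0.4618 -0.0597  0.1833] rot [ 1.7945e+02 -2.0000e-02 -5.7600e+01] shift [ 1.7 -2.2 10.8] twist 0.1 F [-3.4  0.3 -2.8] w 0.0394 q7 -0.4
```

View pics/c.png

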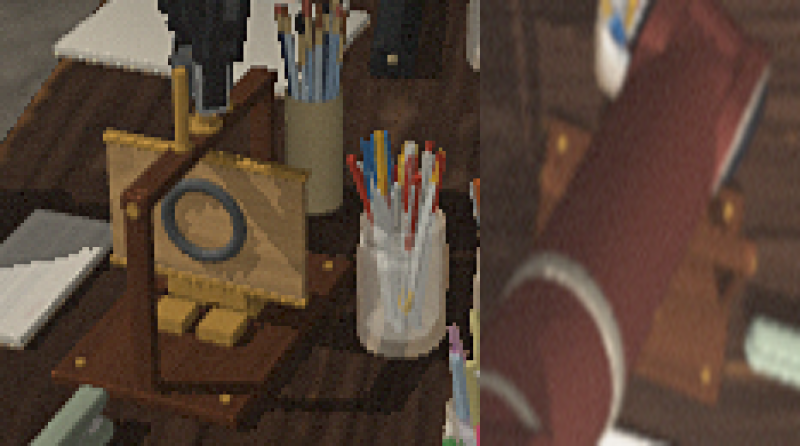

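The panel stands crosswise, with the ring at (203,220) facing right. I'll recentre, lower it, then let go.

Request:
carry_out:
  rows:
    - {"tx": 1, "ty": -1, "tz": 2, "twist": 0, "claw": 30}
    - {"tx": 1.5, "ty": -2, "tz": 5, "twist": 0, "claw": 30}
    - {"tx": 1.5, "ty": -2, "tz": 8, "twist": 0, "claw": 30}
    - {"tx": 1.5, "ty": -2, "tz": 10.5, "twist": 0, "claw": 30}
    - {"tx": 1.5, "ty": -2, "tz": 11, "twist": 0, "claw": 30}
    - {"tx": 1.5, "ty": -2, "tz": 11, "twist": 0, "claw": 30}

```text
time_s: 6.5
tcp_pos: [0.4624, -0.0598, 0.1725]
tcp_rot: [3.13, 0.003, -1.003]
wrist_force: [-8.0, 0.8, 4.6]
grip_width: 0.0395
```

```bash
python3 -c "
from h import *
plan(.4645,-.06,.172,-57.7)"
```

```text
t 6.5 pos [ 0.4624 -0.0598  0.1725] rot [179.35   0.19 -57.44] shift [ 1.3 -1.7  0.4] twist 0.3 F [-8.   0.8  4.6] w 0.0395 q7 -0.38
```

Request:
carry_out:
  rows:
    - {"tx": 0, "ty": 0, "tz": 0, "twist": 0, "claw": 45}
    - {"tx": 0, "ty": 0, "tz": 0, "twist": 0, "claw": 65}
    - {"tx": 0, "ty": 0, "tz": 0, "twist": 0, "claw": 85}
    - {"tx": 0, "ty": 0, "tz": 0, "twist": 0, "claw": 85}
    - {"tx": 0, "ty": 0, "tz": 0, "twist": 0, "claw": 85}
    - {"tx": 0, "ty": 0, "tz": -20, "twist": 0, "claw": 85}
    - {"tx": 0, "ty": 0, "tz": -50, "twist": 0, "claw": 85}
    - {"tx": 0, "ty": 0, "tz": -60, "twist": 0, "claw": 85}

```text
time_s: 7.3
tcp_pos: [0.4647, -0.0604, 0.2347]
tcp_rot: [3.134, -0.0, -1.003]
wrist_force: [0.2, -0.8, 0.1]
grip_width: 0.0853
```

```bash
python3 -c "
from h import *
from cell import snapshot
plan(.4635,-.06,.232,32.3)
f=snapshot('scene')['frame'][195:325,190:330,::-1]
cv2.imwrite('pics/d.png',cv2.resize(f,None,fx=4.5,fy=4.5,interpolation=3))"
```

```text
t 7.3 pos [ 0.4647 -0.0604  0.2347] rot [179.56  -0.   -57.45] shift [-1.   0.7  2.7] twist -89.7 F [ 0.2 -0.8  0.1] w 0.0853 q7 -0.47
```

View pics/d.png

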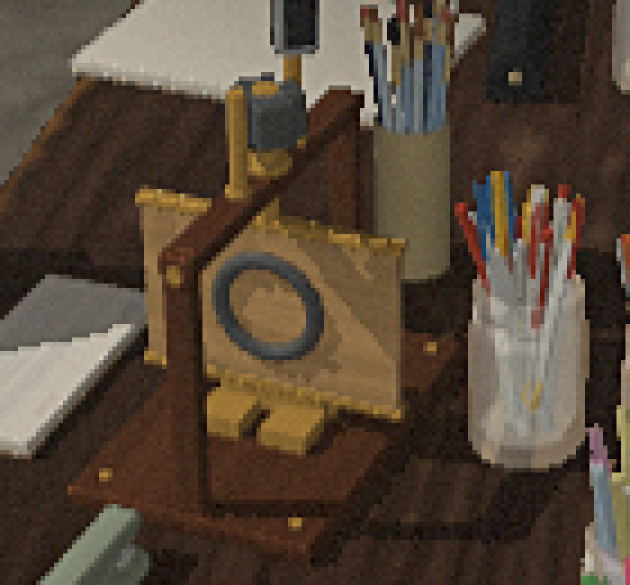

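The sign has dropped home crosswise: the knob is back at its low height, at (270,110). I'll swing back above the pins for the other pair of arms.

Request:
carry_out:
  rows:
    - {"tx": 0, "ty": 0, "tz": -5, "twist": -5, "claw": 85}
    - {"tx": 0, "ty": 0, "tz": -5, "twist": -13, "claw": 85}
    - {"tx": 0, "ty": 0, "tz": -5, "twist": -21, "claw": 85}
    - {"tx": 0, "ty": 0, "tz": -5, "twist": -29, "claw": 85}
    - {"tx": 0, "ty": 0, "tz": -5, "twist": -37, "claw": 85}
    - {"tx": 0, "ty": 0, "tz": -5, "twist": -45, "claw": 85}
    - {"tx": 0, "ty": 0, "tz": -5, "twist": -53, "claw": 85}
    - {"tx": 0, "ty": 0, "tz": -5, "twist": -60, "claw": 85}

```text
time_s: 8.15
tcp_pos: [0.4645, -0.06, 0.2391]
tcp_rot: [3.139, 0.007, 0.05]
wrist_force: [-0.1, -0.3, -0.5]
grip_width: 0.0849
```

```bash
python3 -c "
from h import *
plan(.464,-.06,.24,32.3)"
```

```text
t 8.15 pos [ 0.4645 -0.06    0.2391] rot [179.83   0.41   2.89] shift [-0.5  0.  -0.9] twist -29.4 F [-0.1 -0.3 -0.5] w 0.0849 q7 0.4
```

Request:
carry_out:
  rows:
    - {"tx": 0, "ty": 0, "tz": 0, "twist": -8, "claw": 85}
    - {"tx": 0, "ty": 0, "tz": 0, "twist": -16, "claw": 85}
    - {"tx": 0, "ty": 0, "tz": 0, "twist": -24, "claw": 85}
    - {"tx": 0, "ty": 0, "tz": 0, "twist": -29, "claw": 85}
    - {"tx": 0, "ty": 0, "tz": 0, "twist": -29.4, "claw": 85}
    - {"tx": 0, "ty": 0, "tz": 0, "twist": -29.4, "claw": 85}

```text
time_s: 8.75
tcp_pos: [0.4641, -0.0599, 0.2384]
tcp_rot: [-3.14, 0.008, 0.562]
wrist_force: [0.4, -0.2, -0.1]
grip_width: 0.0848
```

```bash
python3 -c "
from h import *
plan(.464,-.06,.172,32.3)"
```

```text
t 8.75 pos [ 0.4641 -0.0599  0.2384] rot [-179.9     0.48   32.19] shift [ 0.4  0.1 66.4] twist -0.1 F [ 0.4 -0.2 -0.1] w 0.0848 q7 0.84
```

Request:
carry_out:
  rows:
    - {"tx": 0.3, "ty": 0, "tz": 15, "twist": 0, "claw": 85}
    - {"tx": 0.3, "ty": 0, "tz": 35, "twist": 0, "claw": 85}
    - {"tx": 0.3, "ty": 0, "tz": 55, "twist": 0, "claw": 85}
    - {"tx": 0.3, "ty": 0, "tz": 65, "twist": 0, "claw": 85}
    - {"tx": 0.3, "ty": 0, "tz": 66.5, "twist": 0, "claw": 85}
    - {"tx": 0.3, "ty": 0, "tz": 66.5, "twist": 0, "claw": 85}

```text
time_s: 9.35
tcp_pos: [0.4641, -0.06, 0.1721]
tcp_rot: [-3.14, 0.008, 0.561]
wrist_force: [0.8, -0.7, 1.3]
grip_width: 0.0847
```

```bash
python3 -c "
from h import *
plan(.464,-.06,.172,32.3)"
```

```text
t 9.35 pos [ 0.4641 -0.06    0.1721] rot [-179.92    0.48   32.16] shift [-0.1 -0.1  0.1] twist -0.1 F [ 0.8 -0.7  1.3] w 0.0847 q7 0.9
```

Request:
carry_out:
  rows:
    - {"tx": 0, "ty": 0, "tz": 0, "twist": 0, "claw": 60}
    - {"tx": 0, "ty": 0, "tz": 0, "twist": 0, "claw": 45}
    - {"tx": 0, "ty": 0, "tz": 0, "twist": 0, "claw": 30}
    - {"tx": 0, "ty": 0, "tz": 0, "twist": 0, "claw": 30}
    - {"tx": 0, "ty": 0, "tz": 0, "twist": 0, "claw": 30}
    - {"tx": 0, "ty": 0, "tz": 0, "twist": 0, "claw": 30}

```text
time_s: 9.95
tcp_pos: [0.4644, -0.0602, 0.1728]
tcp_rot: [-3.141, 0.007, 0.561]
wrist_force: [-0.8, 0.0, 5.8]
grip_width: 0.0393
```

Request:
carry_out:
  rows:
    - {"tx": 0, "ty": 0, "tz": -4, "twist": 0, "claw": 30}
    - {"tx": 0, "ty": 0, "tz": -8, "twist": 0, "claw": 30}
    - {"tx": 0, "ty": 0, "tz": -12.5, "twist": 0, "claw": 30}
    - {"tx": 0, "ty": 0, "tz": -12.5, "twist": 0, "claw": 30}
    - {"tx": 0, "ty": 0, "tz": -12.5, "twist": 0, "claw": 30}

```text
time_s: 10.45
tcp_pos: [0.4643, -0.0602, 0.1853]
tcp_rot: [-3.141, 0.007, 0.561]
wrist_force: [-0.6, -0.4, -2.1]
grip_width: 0.0393
```

```bash
python3 -c "
from h import *
plan(.464,-.06,.1845,-57.7)"
```

```text
t 10.45 pos [ 0.4643 -0.0602  0.1853] rot [-179.94    0.43   32.14] shift [-0.2 -0.3  0.8] twist 89.8 F [-0.6 -0.4 -2.1] w 0.0393 q7 0.89
```

Same readings as the first time, so I'll turn.

Request:
carry_out:
  rows:
    - {"tx": 0, "ty": 0, "tz": 0, "twist": 4, "claw": 30}
    - {"tx": 0, "ty": 0, "tz": 0, "twist": 11, "claw": 30}
    - {"tx": 0, "ty": 0, "tz": 0, "twist": 18, "claw": 30}
    - {"tx": 0, "ty": 0, "tz": 0, "twist": 25, "claw": 30}
    - {"tx": 0, "ty": 0, "tz": 0, "twist": 32, "claw": 30}
    - {"tx": 0, "ty": 0, "tz": 0, "twist": 39, "claw": 30}
    - {"tx": 0, "ty": 0, "tz": 0, "twist": 44, "claw": 30}
    - {"tx": 0, "ty": 0, "tz": 0, "twist": 45, "claw": 30}

```text
time_s: 11.25
tcp_pos: [0.4631, -0.0603, 0.1847]
tcp_rot: [3.136, 0.009, -0.225]
wrist_force: [-1.9, -0.9, -1.3]
grip_width: 0.0395
```

```bash
python3 -c "
from h import *
plan(.464,-.06,.1845,-57.7)"
```

```text
t 11.25 pos [ 0.4631 -0.0603  0.1847] rot [179.68   0.49 -12.92] shift [ 0.8 -0.5  0.2] twist 44.8 F [-1.9 -0.9 -1.3] w 0.0395 q7 0.26
```

Request:
carry_out:
  rows:
    - {"tx": 0.5, "ty": 0, "tz": 0, "twist": 4, "claw": 30}
    - {"tx": 1, "ty": 0, "tz": 0, "twist": 11, "claw": 30}
    - {"tx": 1, "ty": 0, "tz": 0, "twist": 18, "claw": 30}
    - {"tx": 1, "ty": 0, "tz": 0, "twist": 25, "claw": 30}
    - {"tx": 1, "ty": 0, "tz": 0, "twist": 32, "claw": 30}
    - {"tx": 1, "ty": 0, "tz": 0, "twist": 39, "claw": 30}
    - {"tx": 1, "ty": 0, "tz": 0, "twist": 44, "claw": 30}
    - {"tx": 1, "ty": 0, "tz": 0, "twist": 44.8, "claw": 30}

```text
time_s: 12.05
tcp_pos: [0.4621, -0.0596, 0.1838]
tcp_rot: [3.129, 0.006, -1.007]
wrist_force: [-5.0, 0.3, -2.5]
grip_width: 0.0398
```

```bash
python3 -c "
from h import *
plan(.464,-.06,.1725,-57.7)"
```

```text
t 12.05 pos [ 0.4621 -0.0596  0.1838] rot [179.25   0.36 -57.68] shift [ 1.4 -1.5 11.3] twist 0.0 F [-5.   0.3 -2.5] w 0.0398 q7 -0.35
```

Request:
carry_out:
  rows:
    - {"tx": 1, "ty": -1, "tz": 2, "twist": 0, "claw": 30}
    - {"tx": 1, "ty": -1, "tz": 5, "twist": 0, "claw": 30}
    - {"tx": 1, "ty": -1, "tz": 8, "twist": 0, "claw": 30}
    - {"tx": 1, "ty": -1, "tz": 10.5, "twist": 0, "claw": 30}
    - {"tx": 1, "ty": -1, "tz": 11, "twist": 0, "claw": 30}
    - {"tx": 1, "ty": -1, "tz": 11, "twist": 0, "claw": 30}

```text
time_s: 12.65
tcp_pos: [0.4622, -0.0598, 0.1729]
tcp_rot: [3.127, 0.009, -1.005]
wrist_force: [-5.7, 0.9, 2.6]
grip_width: 0.0393
```

Request:
carry_out:
  rows:
    - {"tx": 0, "ty": 0, "tz": 0, "twist": 0, "claw": 45}
    - {"tx": 0, "ty": 0, "tz": 0, "twist": 0, "claw": 65}
    - {"tx": 0, "ty": 0, "tz": 0, "twist": 0, "claw": 85}
    - {"tx": 0, "ty": 0, "tz": 0, "twist": 0, "claw": 85}
    - {"tx": 0, "ty": 0, "tz": 0, "twist": 0, "claw": 85}
    - {"tx": 0, "ty": 0, "tz": -20, "twist": 0, "claw": 85}
    - {"tx": 0, "ty": 0, "tz": -55, "twist": 0, "claw": 85}
    - {"tx": 0, "ty": 0, "tz": -95, "twist": 0, "claw": 85}

```text
time_s: 13.45
tcp_pos: [0.4631, -0.0595, 0.2682]
tcp_rot: [3.125, 0.01, -1.005]
wrist_force: [1.3, -0.2, -0.3]
grip_width: 0.0851
```

Request:
carry_out:
  rows:
    - {"tx": 0, "ty": 0, "tz": -10, "twist": 0, "claw": 85}
    - {"tx": 0, "ty": 0, "tz": -10, "twist": 0, "claw": 85}
    - {"tx": 0, "ty": 0, "tz": -10, "twist": 0, "claw": 85}

```text
time_s: 13.75
tcp_pos: [0.4627, -0.0589, 0.2772]
tcp_rot: [3.124, 0.011, -1.004]
wrist_force: [0.3, 0.6, 0.4]
grip_width: 0.0845
```

```bash
python3 -c "
from h import *
from cell import snapshot
plan(.464,-.06,.25,-57.7)
f=snapshot('scene')['frame'];a=np.load('scene0.npz')['frame']
c=lambda i:cv2.resize(i[195:335,180:310,::-1],None,fx=3,fy=3,interpolation=3)
cv2.imwrite('pics/e.png',np.hstack([c(a),c(f)]))"
```

```text
t 13.75 pos [ 0.4627 -0.0589  0.2772] rot [178.99   0.65 -57.54] shift [ 1.9 -1.  27.2] twist 0.2 F [0.3 0.6 0.4] w 0.0845 q7 -0.48
```

View pics/e.png

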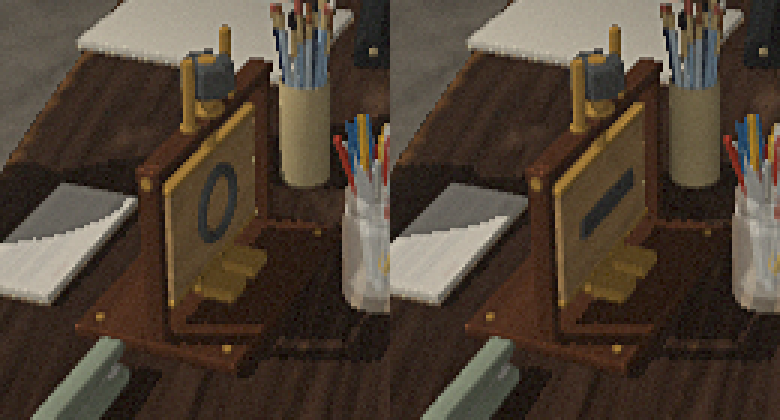

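The right half (now) matches the left (start) except that the bar, at (607,205), is now on the back face. The panel and knob are at their home height, the gripper is clear, and the cup and stapler haven't moved. Handing in.

```bash
python3 -c "
from cell import sign_off
print(sign_off())"
```

```text
the job is handed in; nothing more can be done
None
```

I turned the sign half round clockwise in two quarter turns. In between, I let it drop home in the crosswise slot, let go, and took the knob again by its other pair of arms.

- **Final position:** The last picture shows the bar on the back face, so the ring now faces the stand's front. The panel and knob are at the same height as at the start, so the sign is home in its slot.
- **Robot:** The gripper is open above the stand with almost no wrist force, at 13.75 s.
- **Bystanders:** The cup and stapler had not visibly moved. I didn't check the leather case separately, but the arm never went low near it.
- **Checks that disagreed:** During the turns the tool drifted about 2 mm towards the robot, with up to 8 N of side force. That went away when I let go. One early move call was refused for missing keys, and nothing moved.

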